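Pump up the vacuum holding fixture until its red pin is out

ROBOT

A 6-joint arm with a two-finger parallel gripper is mounted at the origin on the work surface. World frame = base frame: x ahead of the robot, y to its left, z up, the work surface at z = 0. Lengths are in mm, angles in rad, forces in N, time in s.
With the tool pointing down it reaches from about 300 to 775 mm from the base axis. Payload 14.6 kg.
Tool frame: the origin (TCP) lies on the front face of the gripper's body, between the roots of the fingers; the fingertips stand 97 mm ahead of it and the grasp point (between the pads) lies 78 mm ahead of it; z points along the fingers, y is the line along which they close (so a half turn about z gives the same grasp; the last joint's range is limited). The gripper opens to 94 mm and grips with 3 to 60 N. Pads are 16 mm wide; open, the fingers measure 119 mm over their backs; the gripper's body (75 mm by 177 mm) begins 78 mm behind the grasp point.
Start: joints at [-1.275, 0.3, 1.521, -0, 1.321, -0.067], TCP at [195.184, -514.192, 302.646] pointing down, gripper open.
Joint ranges: [-3.03, 3.03], [-0.79, 2.21], [0.23, 2.52], [-1.04, 4.18], [0, 3.07], [-2.55, 2.55]. Speed limits (rad/s): [2.22, 2.22, 2.57, 3.14, 3.14, 3.14].

INTERFACE

Orientations are given as [roll, pitch, yaw] about the fixed x, y, z axes, in that order (R = Rz(yaw) Ry(pitch) Rx(roll)).
In Python, from cell import * gives the robot as it stands.
- The arm moves only by the tool carry_out, never from a script. Its arguments are lists of equal length, an entry for each row: "slide": the shift along the world's x, y, z scaled (see below), a list of three; "dr": the turn, a rotation vector about the world's x, y, z scaled (see below), a list of three; "gripper": the opening in per cent of the stroke, from 0 (shut) to 100 (fully open). A call has 1 to 10 rows; each row is the pose to reach, as a shift and turn from the pose commanded when the call began, turning the shorter way round; what a row does not reach only later rows make up. The controller multiplies each number of a shift by 0.25 m and each number of a turn by 360 degrees. A row lasts 1/12 s, in which the tool goes at most 41.7 mm and 7.16 degrees, less where a joint would pass 70% of its speed; a pose out of reach is approached as far as the arm can. A call with a number of a shift or a turn outside -1 to 1 is refused whole. A call with a gripper value outside its range is refused whole. The fingers move at their own pace and stop on an object; "newtons" is the grip in N (left out, the last holds). Time passes only in rows, so rows that repeat a pose let the fingers close. It gives the time, the measured TCP pose, the force, the opening and the grip force at its end, in the units of the state.
- read_state(): the state, without advancing time (a new reading comes with each control period).
- camera(name): name is "side" or "top"; returns the picture (420x560x3 uint8, red, green, blue); there is no depth.
- camera_model(name): a dict with "vfov" (degrees; the focal length in pixels is half the picture's height over the tangent of half this angle, whatever the lens; pixels are square), "cx", "cy" (the principal point, pixels), "R" (3x3) and "t" (3): a world point X has camera coordinates R X + t. Camera axes: x right, y down, z forward; pixel columns grow to the right and rows downward; lengths in mm; the calibration is good to about 2 mm. A picture is of the moment at which its call begins. camera_model takes no time and is no camera call.
- sign_off(): hands the job in; it is judged then, once.
The state is a dict: "clock": time; "joints": joint angles; "qd": joint speeds; "effort": joint torques, N m; "eef_pos": TCP position; "eef_rot": TCP orientation; "wrist_force": force on the tool from outside, world axes, zero at the start; "moment": the same for the moment, N m; "finger_gap": finger opening in mm; "finger_force": force on a finger pad.
Only numpy, scipy, OpenCV 4.12 (cv2) and the standard library are available. Lean on these libraries where they do the work, as an engineer would, in place of code of your own. Each camera call takes 0.05 s, during which the arm holds its last target. There are 200 camera calls.

TASK

Lock the trim-holding fixture to the bench: push the yellow plunger knob of its hand pump fully down with the fingertips and let it spring all the way back up, again and again, until the red indicator pin stands fully out of its black housing. Do not touch the red pin, leave everything else on the bench where it is, and finish with the plunger let go and fully up.

Things in the scene. Friction and masses are not known exactly. Their poses are not given: they have to be found in the camera images.
- fixture: Holding fixture, fixed. Base 150 x 310 x 20 mm, origin at the centre of its underside, y along the base, z up. Plunger axis at y -30 mm, in a blue barrel (58 mm diameter, top 115 mm above the bench). Red pin axis at y -110 mm in a black tower 40 x 42 mm, its collar's top 130 mm above the bench. A tan trim panel, 85 mm wide, lies at y 25 to 310 mm, top 67 mm above the bench.
- plunger_top (a point): Centre of the flat top of the yellow plunger knob (a disc 50 mm in diameter, flat part 42 mm, 20 mm thick); 159 mm above the bench when released, 16 mm lower when fully pressed.
- plunger (a joint): Plunger travel, m: 0 released (up), 0.016 fully down at its stop; moves straight down. A spring pushes back with 6 N at the top to 11 N at the bottom, plus 2.5 N when pressed at 50 mm/s; an arm that gives way under this must aim a few mm lower. Left alone it returns by itself in about 0.2 s. A stroke that goes down 12 mm or more and comes back fully up counts; one under 9 mm does not.
- pin (a joint): Rise of the red pin, m: starts between 0 and 0.0125, about 0.040 fully out (above 0.036 counts). A ratchet lifts it about 10 mm on the plunger's way up in each full stroke (the first one 5 to 16 mm), and it stays there; the way down does not move it. 3 or 4 full strokes are needed; more do no harm and lift it no further.
- pin_top (a point): Top of the red indicator pin (12 mm diameter), 133 mm above the bench at pin 0 and 173 mm when fully out; 80 mm from the plunger axis. Not to be touched.
- tape: White roll of tape lying flat, loose, 96 mm in diameter, 24 mm high; origin at the centre of its underside.
- tin: Closed tin, loose, standing, 70 mm in diameter, 85 mm high; origin at the centre of its underside.
- roller: Seam roller lying on the bench, loose, wooden handle 24 mm thick along its x and a black rubber wheel at the +x end, 170 mm long, 24 mm high; origin under the handle, about 67 mm from the handle's end.
- respirator: Black half-mask with two round white filters 72 mm in diameter, loose, about 90 x 156 x 72 mm; origin at the underside, below the middle.

How it is judged:
By the outcome, as a careful person would: the job done as asked, in the order asked, and still so for the second after the job is handed in, with the robot touching nothing.
It also fails if it takes over 40 s, if anything falls off the work surface, if the arm or the gripper's body presses on something with over 40 N, if the wrist force passes 120 N, or if a joint passes its speed limit or range.

## Working session

There is one attempt and no reset: what is moved stays moved. The work goes in short steps, Python scripts to look and compute and a tool call to move; the robot and the scene stay as the last step left them, time stands still between calls to the robot, and variables do not carry over. Pictures are saved under pics/ and viewed, at most 10 in all, crops included, and the job is handed in when it is done.

Besides the shell and the picture viewer there is one more tool, called after "Request:" as a command line: name --argument value ..., lists and objects as JSON in quotes. carry_out: Moves the arm, as the interface text tells. Its arguments: {"type":"object","properties":{"slide":{"type":"array","items":{"type":"array","items":{"type":"number","minimum":-1,"maximum":1}}},"dr":{"type":"array","items":{"type":"array","items":{"type":"number","minimum":-1,"maximum":1}}},"gripper":{"type":"array","items":{"type":"number"}},"newtons":{"type":"number"}},"required":["slide","dr","gripper"]}

```bash
mkdir -p pics && python3 - <<'E'
from cell import *
import cv2
for n in("top","side"):
    cv2.imwrite(f"pics/{n}1.png",camera(n)[:,:,::-1]); m=camera_model(n); print(n,m)
s=read_state();print(s["clock"],s["eef_pos"],s["eef_rot"],s["wrist_force"],s["finger_gap"])
E
```

```text
top {'vfov': 44.934151475799695, 'cx': 277.1205441011216, 'cy': 211.76806376999613, 'R': array([[-0.01116035, -0.99993692, -0.00126351],
       [-0.97738953,  0.01117551, -0.21115118],
       [ 0.21115199, -0.00112158, -0.9774526 ]]), 't': array([  72.71478309,  612.91358542, 1168.95312954])}
side {'vfov': 55.458378324986384, 'cx': 283.1919979158019, 'cy': 207.37612551929107, 'R': array([[ 0.87533587, -0.48338659,  0.01115861],
       [-0.33893995, -0.62989779, -0.69881936],
       [ 0.34482869,  0.60791955, -0.71521115]]), 't': array([-500.70740417,  312.4061304 ,  696.6026773 ])}
0.1 [ 195.1284277  -514.06359149  302.13921999] [-3.14052326e+00 -4.67383669e-05  3.62804994e-01] [-0.11946907  0.32299548 -0.39313233] 93.71609296831588
```

View pics/top1.png

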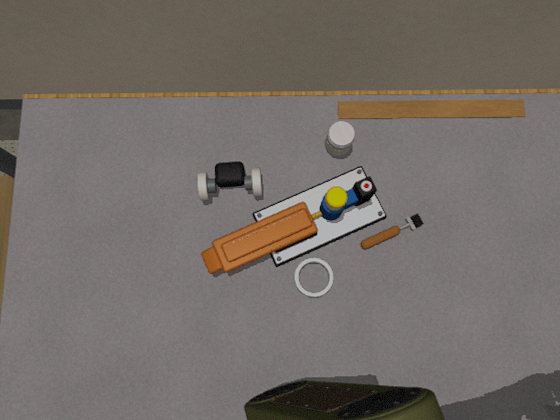

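View pics/side1.png

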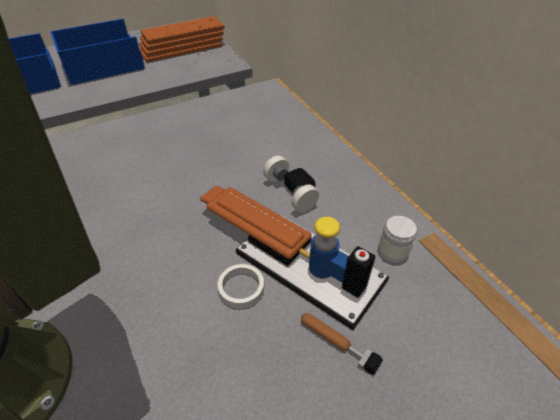

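The top view shows the yellow knob at about (336,197) and the red pin at (367,185). The side view shows the knob at (327,227) and the pin at (362,255). Next I locate both from their colours.

```bash
cat > h.py <<'E'
from cell import *
import cv2, numpy as np
def ray(n,p):
    m=camera_model(n); f=210/np.tan(np.radians(m["vfov"]/2))
    d=m["R"].T@np.array([(p[0]-m["cx"])/f,(p[1]-m["cy"])/f,1]); return -m["R"].T@m["t"],d/np.linalg.norm(d)
def at(n,p,z):
    c,d=ray(n,p); return c+d*(z-c[2])/d[2]
def tri(p,q):
    (a,u),(b,v)=ray("top",p),ray("side",q)
    s=np.linalg.lstsq(np.c_[u,-v],b-a,rcond=None)[0]; return (a+s[0]*u+b+s[1]*v)/2, np.linalg.norm(a+s[0]*u-b-s[1]*v)
def proj(n,X):
    m=camera_model(n); f=210/np.tan(np.radians(m["vfov"]/2)); c=m["R"]@X+m["t"]; return f*c[0]/c[2]+m["cx"],f*c[1]/c[2]+m["cy"]
def blob(im,lo,hi,box):
    h=cv2.cvtColor(im,cv2.COLOR_RGB2HSV); k=cv2.inRange(h,lo,hi); x,y,r=box
    z=np.zeros_like(k); z[y-r:y+r,x-r:x+r]=k[y-r:y+r,x-r:x+r]; return z
E
python3 - <<'E'
from h import *
B={"top":((336,197,16),(367,185,8)),"side":((327,227,18),(362,255,8))}
P={}
for n in B:
    im=cv2.imread(f"pics/{n}1.png")[:,:,::-1].copy()
    y=blob(im,(22,150,60),(35,255,255),B[n][0]); r=blob(im,(0,120,60),(8,255,255),B[n][1])|blob(im,(172,120,60),(180,255,255),B[n][1])
    for k,m in(("y",y),("r",r)):
        p=np.argwhere(m)[:,::-1]; P[n,k]=p.mean(0); print(n,k,len(p),p.mean(0),p.min(0),p.max(0))
    print("knob z150",at(n,P[n,"y"],150),"pin z140",at(n,P[n,"r"],140))
for k in"yr":print(k,tri(P["top",k],P["side",k]))
# base corners in top image
for p in((256,212),(362,169),(385,215),(278,263)): print(p,at("top",p,20))
big=[cv2.resize(cv2.imread(f"pics/{n}1.png")[y-50:y+50,x-66:x+66],(396,300),interpolation=2) for n,x,y in(("top",345,195),("side",340,240))]
cv2.imwrite("pics/c.png",np.hstack(big))
E
```

```text
top y 353 [336.01416431 197.01416431] [320 187] [346 212]
top r 16 [366.  185.5] [364 184] [368 187]
knob z150 [628.24001177 -68.450042   150.        ] pin z140 [ 657.22642549 -139.76730825  140.        ]
side y 403 [326.81141439 226.63027295] [315 217] [339 237]
side r 19 [361.89473684 253.57894737] [360 252] [364 255]
knob z150 [628.46263849 -67.16574864 150.        ] pin z140 [ 654.53942001 -146.19298052  140.        ]
y (array([627.75672097, -68.22334138, 151.47685292]), np.float64(0.2514890793399211))
r (array([ 659.6372131 , -141.3883862 ,  131.36740402]), np.float64(0.19227546202875304))
(256, 212) [623.53395047 119.01391597  20.        ]
(362, 169) [ 733.41824766 -153.53982142   20.        ]
(385, 215) [ 612.0904725  -205.84043408   20.        ]
(278, 263) [494.10951806  65.00800899  20.        ]
```

View pics/c.png

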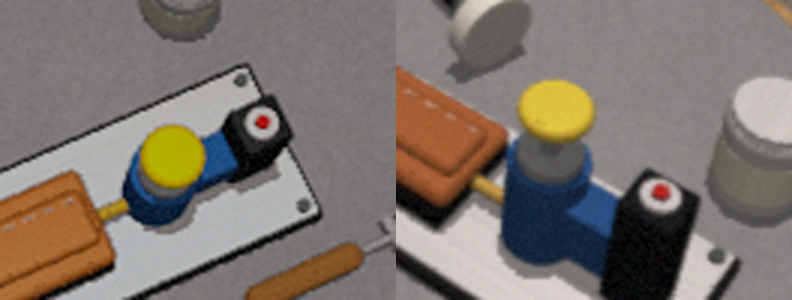

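The knob centre comes out at (628, -68) and its centroid height of about 150 mm fits the knob. The pin is at (659, -141), 80 mm away as specified, and nearly all the way in. I'll shut the fingers and travel at the present height, where the tips are at 205 mm and clear of everything.

Request:
carry_out --slide '[[0.87,0.89,0],[0.87,0.89,0],[0.87,0.89,0],[0.87,0.89,0],[0.87,0.89,0],[0.87,0.89,0],[0.87,0.89,0],[0.87,0.89,0],[0.87,0.89,0]]' --dr '[[0,0,0],[0,0,0],[0,0,0],[0,0,0],[0,0,0],[0,0,0],[0,0,0],[0,0,0],[0,0,0]]' --gripper '[0,0,0,0,0,0,0,0,0]'

```text
clock: 0.85
eef_pos: [414.8, -288.9, 302.4]
eef_rot: [-3.141, -0.0, 0.367]
wrist_force: [-0.2, -0.7, 0.0]
finger_gap: 37.4
finger_force: 0.0
```

Request:
carry_out --slide '[[0.86,0.89,0],[0.86,0.89,0],[0.86,0.89,0],[0.86,0.89,0],[0.86,0.89,0],[0.86,0.89,0],[0.86,0.89,0],[0.86,0.89,0],[0.86,0.89,0],[0.86,0.89,0]]' --dr '[[0,0,0],[0,0,0],[0,0,0],[0,0,0],[0,0,0],[0,0,0],[0,0,0],[0,0,0],[0,0,0],[0,0,0]]' --gripper '[0,0,0,0,0,0,0,0,0,0]'

```text
clock: 1.68
eef_pos: [627.7, -69.3, 301.8]
eef_rot: [-3.141, 0.001, 0.364]
wrist_force: [-0.3, -0.3, -0.4]
finger_gap: 0.3
finger_force: 0.0
```

Request:
carry_out --slide '[[0,0.004,-0.16],[0,0.004,-0.16],[0,0.004,-0.16],[0,0.004,-0.16]]' --dr '[[0,0,0],[0,0,0],[0,0,0],[0,0,0]]' --gripper '[0,0,0,0]'

```text
clock: 2.02
eef_pos: [627.5, -69.3, 264.3]
eef_rot: [3.141, -0.001, 0.362]
wrist_force: [-0.6, 0.1, 0.4]
finger_gap: 0.6
finger_force: 0.0
```

```bash
python3 - <<'E'
from h import *
L=[]
for n,x,y in(("top",345,195),("side",340,240)):
    L.append(cv2.resize(camera(n)[y-50:y+50,x-66:x+66,::-1],(396,300),interpolation=2))
cv2.imwrite("pics/d.png",np.hstack(L)); s=read_state(); print(s["eef_pos"],s["wrist_force"])
E
```

```text
[627.81814052 -68.91355598 264.71222769] [ 0.19233627  0.94461036 -0.10984892]
```

View pics/d.png

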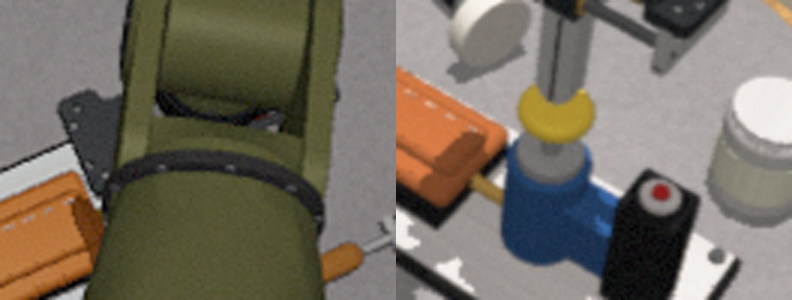

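In the side view the closed fingertips stand over the middle of the knob, at crop (560,100), and the pin at (660,190) is clear. Now a first stroke down.

Request:
carry_out --slide '[[0,0,-0.04],[0,0,-0.06],[0,0,-0.08],[0,0,-0.1],[0,0,-0.108],[0,0,-0.108],[0,0,-0.108]]' --dr '[[0,0,0],[0,0,0],[0,0,0],[0,0,0],[0,0,0],[0,0,0],[0,0,0]]' --gripper '[0,0,0,0,0,0,0]'

```text
clock: 2.7
eef_pos: [628.4, -68.6, 240.2]
eef_rot: [3.138, -0.005, 0.363]
wrist_force: [-8.3, -0.3, 32.2]
finger_gap: 0.3
finger_force: 15.6
```

It is fully down: the tips are at 143 mm, and 32 N shows the knob on its stop. Next I release it and run the further strokes.

Request:
carry_out --slide '[[0,0,0.04],[0,0,0.08],[0,0,0.108],[0,0,0.108],[0,0,0.108],[0,0,0.108]]' --dr '[[0,0,0],[0,0,0],[0,0,0],[0,0,0],[0,0,0],[0,0,0]]' --gripper '[0,0,0,0,0,0]'

```text
clock: 3.2
eef_pos: [627.5, -68.1, 261.8]
eef_rot: [-3.141, 0.001, 0.363]
wrist_force: [0.3, -0.4, -0.2]
finger_gap: 0.4
finger_force: 0.0
```

```bash
python3 - <<'E'
from h import *
cv2.imwrite("pics/e.png",cv2.resize(camera("side")[190:290,274:406,::-1],(396,300),interpolation=2)); s=read_state(); print(s["eef_pos"],s["wrist_force"])
E
```

```text
[627.5085037  -68.16530032 261.7572612 ] [-1.02606855  1.06548729 -0.71491236]
```

View pics/e.png

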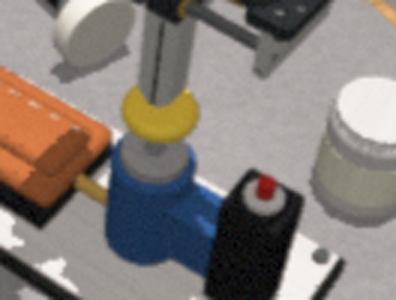

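The red pin has risen, to crop (266,187), and the plunger is back up. Three more strokes.

Request:
carry_out --slide '[[0,0,-0.04],[0,0,-0.07],[0,0,-0.1],[0,0,-0.108],[0,0,-0.108],[0,0,-0.06],[0,0,0],[0,0,0.01],[0,0,0.01],[0,0,0.01]]' --dr '[[0,0,0],[0,0,0],[0,0,0],[0,0,0],[0,0,0],[0,0,0],[0,0,0],[0,0,0],[0,0,0],[0,0,0]]' --gripper '[0,0,0,0,0,0,0,0,0,0]'

```text
clock: 4.08
eef_pos: [627.5, -68.2, 263.8]
eef_rot: [-3.141, 0.001, 0.363]
wrist_force: [-0.1, 0.1, -0.3]
finger_gap: 0.7
finger_force: 0.0
```

Request:
carry_out --slide '[[0,0,-0.04],[0,0,-0.08],[0,0,-0.11],[0,0,-0.118],[0,0,-0.118],[0,0,-0.06],[0,0,0],[0,0,0],[0,0,0],[0,0,0]]' --dr '[[0,0,0],[0,0,0],[0,0,0],[0,0,0],[0,0,0],[0,0,0],[0,0,0],[0,0,0],[0,0,0],[0,0,0]]' --gripper '[0,0,0,0,0,0,0,0,0,0]'

```text
clock: 4.92
eef_pos: [627.4, -68.2, 263.1]
eef_rot: [-3.14, 0.002, 0.363]
wrist_force: [0.1, -0.5, -0.1]
finger_gap: 0.7
finger_force: 0.0
```

Request:
carry_out --slide '[[0,0,-0.04],[0,0,-0.08],[0,0,-0.11],[0,0,-0.118],[0,0,-0.118],[0,0,-0.06],[0,0,0],[0,0,0],[0,0,0],[0,0,0]]' --dr '[[0,0,0],[0,0,0],[0,0,0],[0,0,0],[0,0,0],[0,0,0],[0,0,0],[0,0,0],[0,0,0],[0,0,0]]' --gripper '[0,0,0,0,0,0,0,0,0,0]'

```text
clock: 5.75
eef_pos: [627.4, -68.1, 263.0]
eef_rot: [-3.14, 0.002, 0.363]
wrist_force: [-0.6, 0.2, 0.8]
finger_gap: 0.3
finger_force: 0.0
```

```bash
python3 - <<'E'
from h import *
cv2.imwrite("pics/f.png",cv2.resize(camera("side")[190:290,274:406,::-1],(396,300),interpolation=2)); s=read_state(); print(s["eef_pos"],s["wrist_force"])
a=np.array([659,-141.4,0])
for z in(133,163,173): u=proj("side",a+[0,0,z]); print(z,(u[0]-274)*3,(u[1]-190)*3)
E
```

```text
[627.37659294 -68.147512   263.11855522] [ 0.05536134 -0.0104586  -0.84578719]
133 263.11331734990586 189.55393383062156
163 270.67595402875776 158.80805039272093
173 273.2978174230632 148.14887030321125
```

View pics/f.png

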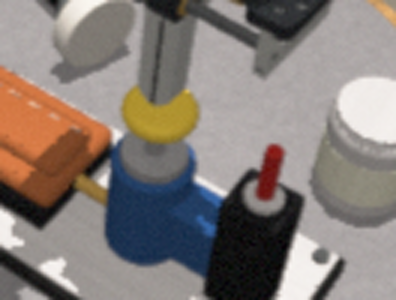

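The pin top is at about crop (274,148). That matches the predicted 173 mm, so it is fully out. I'll add one slower stroke for certainty, which does no harm, and then lift clear.

Request:
carry_out --slide '[[0,0,-0.04],[0,0,-0.08],[0,0,-0.11],[0,0,-0.118],[0,0,-0.118],[0,0,-0.118],[0,0,-0.06],[0,0,0],[0,0,0],[0,0,0]]' --dr '[[0,0,0],[0,0,0],[0,0,0],[0,0,0],[0,0,0],[0,0,0],[0,0,0],[0,0,0],[0,0,0],[0,0,0]]' --gripper '[0,0,0,0,0,0,0,0,0,0]'

```text
clock: 6.63
eef_pos: [627.6, -68.2, 264.1]
eef_rot: [-3.141, 0.0, 0.363]
wrist_force: [-0.2, 0.2, -0.7]
finger_gap: 0.2
finger_force: 0.0
```

Request:
carry_out --slide '[[0,0,0.16],[0,0,0.2],[0,0,0.2],[0,0,0.2],[0,0,0.2],[0,0,0.2]]' --dr '[[0,0,0],[0,0,0],[0,0,0],[0,0,0],[0,0,0],[0,0,0]]' --gripper '[0,0,0,0,0,0]'

```text
clock: 7.13
eef_pos: [627.5, -68.2, 313.2]
eef_rot: [-3.14, 0.002, 0.363]
wrist_force: [0.1, -0.4, -0.5]
finger_gap: -0.0
finger_force: 0.0
```

```bash
python3 - <<'E'
from h import *
cv2.imwrite("pics/g.png",camera("side")[:,:,::-1]); s=read_state(); print(s["eef_pos"],s["wrist_force"])
E
```

```text
[627.51798891 -68.16379945 313.55824997] [-0.1083262   0.48964429  0.57057153]
```

View pics/g.png

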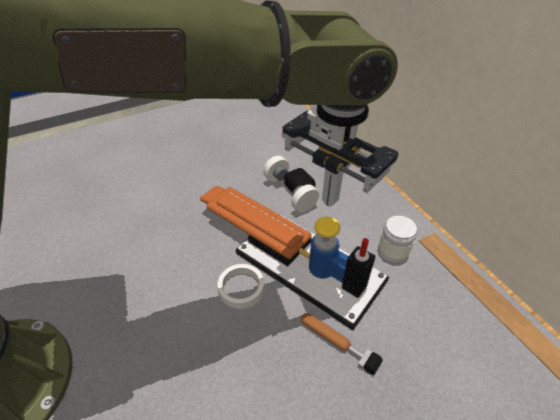

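The knob is fully up at (327,227), as at the start. The pin is fully out at (365,240), the gripper is clear, and the other items have not moved.

```bash
python3 -c "
from cell import *
print(sign_off())"
```

```text
the job is handed in; nothing more can be done
None
```

The fixture is locked and the job is handed in: after five full plunger strokes the camera shows the red pin fully out and untouched, the plunger let go and fully up, and everything else on the bench where it was.

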